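# Bring the dish under the lens and open the lamp's shutter

## Task

Push the arms of the four-armed specimen carousel round with a fingertip until the arm with the small round white dish stands centred under the microscope's lens, leaving the dish sitting in its seat. Only then push the lamp's shutter lever clockwise, all the way over to its far stop. Push gently, and leave the bottles and other things on the desk where they are.

Things in the scene. Friction and masses are not known exactly. Their poses are not given: they have to be found in the camera images.
- microscope: The whole fixed instrument: black foot 20 mm high below the carousel, steel column (36 mm wide, 295 mm high) 215 mm from the carousel's axis, lens head up to 285 mm high, lamp housing on the other side. Origin on the desk, on the carousel's axis; z up; +y points from that axis to the lens and column.
- lens (a point): Centre of the underside of the lens, 106 mm above the desk and 70 mm from the carousel's axis. The lens is a dark upright tube 40 mm wide, 24 mm at its lower end; its 28 mm wide bracket comes from the column. The rim of a dish below it is about 29 mm lower.
- carousel: Metal cross of four equal arms at right angles. Each arm is 12 mm wide, 50 to 66 mm above the desk, ends 130 mm from the axis. One carries the small round dish, the others a slide on an 80 x 30 mm plate lying crosswise (55 to 85 mm out, top 69 mm high). Push sideways on the bare ends, 93 to 130 mm out. Origin on the axis, 46 mm above the desk; x points along the dish's arm.
- hub (a point): Point on the carousel's upright axis, 58 mm above the desk, mid height of its arms. The carousel turns both ways, more than a full turn from its start; light friction, about 0.09 N m (1 N at the arm's end); it stays where it is left.
- dish_seat (a point): Centre of the seat of the dish's arm, 66 mm above the desk, 70 mm from the carousel's axis: a flat 45 mm disc with a rim 5 mm high in which the dish sits with about 1.5 mm of play all round.
- dish_arm_tip (a point): Outer end of the arm that carries the dish, 130 mm from the axis, at mid height of the arm (58 mm above the desk).
- dish: The small round white dish, 36 mm wide and 11 mm high, 25 g, loose in its seat on one arm of the carousel; origin at the centre of its underside.
- shutter_pivot (a point): Pivot of the lamp's shutter lever, 58 mm above the desk (mid height of the lever), on top of the black lamp housing (60 x 50 mm, 46 mm high), which stands 180 mm from the carousel's axis on the side away from the lens.
- shutter_tip (a point): Outer end of the shutter lever, a plain steel bar 10 mm wide and 12 mm high (52 to 64 mm above the desk), 85 mm from its pivot. Its x axis points outward along the lever.
- shutter (a joint): Angle of the shutter lever in rad: 0 shut, 2.0 fully open against its far stop; it grows as the lever swings clockwise seen from above, away from the carousel. It starts near shut (0 to 0.4), stays where it is left, and has a light friction of about 0.06 N m (1 N at mid lever).
- dropper: Bystander: clear plastic dropper bottle, 42 mm wide, 120 mm tall; origin at its underside.
- reagent: Bystander: amber glass bottle, 42 mm wide, 75 mm tall; origin at its underside.
- vial_a: Bystander: glass vial, 25 mm wide, 50 mm tall; origin at its underside.
- vial_b: Bystander: glass vial, 25 mm wide, 50 mm tall; origin at its underside.
- slide_box: Bystander: closed wooden slide box, 100 x 85 x 30 mm; origin at its underside.
- needle: Bystander: brush lying on the desk, 150 mm long; origin near its middle.
- petri: Bystander: flat round lidded plastic dish, 90 mm wide, 16 mm high, on the desk (not the small dish of the task); origin at its underside.

How it is judged:
By the outcome, as a careful person would: the job done as asked, in the order asked, and still so for the second after the job is handed in, with the robot touching nothing.
It also fails if it takes over 72 s, if anything falls off the work surface, if the arm or the gripper's body presses on something with over 40 N, if the wrist force passes 120 N, or if a joint passes its speed limit or range.

## Robot

A 6-joint arm with a two-finger parallel gripper is mounted at the origin on the work surface. World frame = base frame: x ahead of the robot, y to its left, z up, the work surface at z = 0. Lengths are in m, angles in rad, forces in N, time in s.
With the tool pointing down it reaches from about 0.325 to 0.85 m from the base axis. Payload 15.5 kg.
Tool frame: the origin (TCP) lies midway between the tips of the shut fingers; the grasp point (between the pads) lies 19 mm behind it; z points along the fingers, y is the line along which they close (so a half turn about z gives the same grasp; the last joint's range is limited). The gripper opens to 91 mm and grips with 3 to 60 N. Pads are 32 mm wide; open, the fingers measure 118 mm over their backs; the gripper's body (76 mm by 178 mm) begins 60 mm behind the grasp point.
Start: joints at [1.21, 0.494, 1.345, -0, 1.302, -0.096], TCP at [0.164, 0.603, 0.214] pointing down, gripper open.
Joint ranges: [-2.91, 2.91], [-0.82, 2.16], [0.22, 2.67], [-1.22, 4.37], [0.12, 2.79], [-3.08, 3.08]. Speed limits (rad/s): [1.89, 1.89, 2.57, 3.01, 3.01, 3.01].

## Interface

Orientations are given as a unit quaternion [w, x, y, z].
In Python, from cell import readout, capture, robot gives the robot as it stands.
- The arm moves only by the tool send_rows, never from a script. Its argument "targets" is text: rows parted by semicolons, each of 5 numbers parted by spaces: the shift along the tool's x, y, z in cm, then the turn about the tool's z in degrees, then the finger opening in cm, from 0 to 9.12. A call has 1 to 12 rows; each row is the pose to reach, as a shift and turn from the pose commanded when the call began, along the tool's axes at that moment; what a row does not reach only later rows make up. A row lasts 1/10 s, in which the tool goes at most 50 mm and 8.59 degrees, less where a joint would pass 70% of its speed; a pose out of reach is approached as far as the arm can. A call with a gripper value outside its range is refused whole. The fingers move at their own pace and stop on an object; "force" is the grip in N (left out, the last holds). Time passes only in rows, so rows that repeat a pose let the fingers close. It gives the time, the measured TCP pose, the force, the opening and the grip force at its end, in the units of the state.
- readout.state(): the state, without advancing time (a new reading comes with each control period).
- capture(name): name is "side" or "top"; returns a dict with "color" (384x512x3 uint8, blue, green, red), "fovy" (degrees; the focal length in pixels is half the picture's height over the tangent of half this angle, whatever the lens; pixels are square), "cx", "cy" (the principal point, pixels), "k1" (the pictures are not rectified: a ray, as slopes to the right and down, at radius r is drawn at 1 + k1 r^2 times it, then the intrinsics apply), "xyz" and "rotation" of the camera in the world. Camera axes: x right, y up, looking along -z (the intrinsics and any distortion apply to the point x, -y, -z); pixel columns grow to the right and rows downward; lengths in m; the calibration is good to about 2 mm. A picture is of the moment at which its call begins. There is no depth.
- robot.hand_in(): hands the job in; it is judged then, once.
The state is a dict: "time_s": time; "joint_pos": joint angles; "joint_vel": joint speeds; "tau": joint torques, N m; "position": TCP position; "ee_rot": TCP orientation; "contact_force": force on the tool from outside, world axes, zero at the start; "torque": the same for the moment, N m; "opening": finger opening in m; "gripper_force": force on a finger pad.
Only numpy, scipy, OpenCV 4.12 (cv2) and the standard library are available. Lean on these libraries where they do the work, as an engineer would, in place of code of your own. Each camera call takes 0.05 s, during which the arm holds its last target. There are 200 camera calls.

## Working session

There is one attempt and no reset: what is moved stays moved. The work goes in short steps, Python scripts to look and compute and a tool call to move; the robot and the scene stay as the last step left them, time stands still between calls to the robot, and variables do not carry over. Pictures are saved under pics/ and viewed, at most 10 in all, crops included, and the job is handed in when it is done.

Besides the shell and the picture viewer there is one more tool, called after "Emit:" as name(argument=value, ...), one argument or row to a line, values as JSON. send_rows: Moves the arm, as the interface text tells. Its arguments: {"type":"object","properties":{"targets":{"type":"string"},"force":{"type":"number"}},"required":["targets"]}

```bash
mkdir -p pics; ls
cat > h.py <<'E'
import numpy as np, cv2
from cell import readout, capture, robot
def cam(n,save=None):
    c=capture(n)
    if save: cv2.imwrite('pics/'+save,c['color'])
    return c
def par(c):
    h=c['color'].shape[0]; f=h/2/np.tan(np.radians(c['fovy'])/2)
    return f,np.array(c['xyz']),np.array(c['rotation']).reshape(3,3)
def ray(c,u,v):
    f,o,R=par(c); d=np.array([(u-c['cx'])/f,(v-c['cy'])/f]); s=d.copy()
    for _ in range(30): s=d/(1+c['k1']*(s@s))
    return o,R@np.array([s[0],-s[1],-1])
def onz(c,u,v,z):
    o,d=ray(c,u,v); return o+d*(z-o[2])/d[2]
def proj(c,p):
    f,o,R=par(c); q=R.T@(np.array(p)-o); s=np.array([q[0],-q[1]])/-q[2]
    s=s*(1+c['k1']*(s@s)); return s*f+[c['cx'],c['cy']]
E
python3 - <<'E'
from h import *
for n in('top','side'):
    c=cam(n,n+'0.png'); print(n,{k:v for k,v in c.items() if k!='color'})
print(readout.state())
E
```

```text
pics
top {'fovy': 44.069355637347826, 'cx': 259.27381253109405, 'cy': 191.81993003786573, 'k1': 0.03497819599668888, 'xyz': array([0.29522612, 0.02851378, 1.66166651]), 'rotation': array([-0.70203112, -0.06118275,  0.06457048,  0.70656891])}
side {'fovy': 46.07494461993255, 'cx': 255.01425550542115, 'cy': 194.45426912742573, 'k1': -0.10877406283848769, 'xyz': array([0.89540685, 1.01382911, 0.94166074]), 'rotation': array([0.1427128 , 0.06465684, 0.41851117, 0.89459541])}
{'time_s': 0.1, 'joint_pos': array([ 1.20949982e+00,  4.94143660e-01,  1.34605771e+00,  1.53713035e-05,
        1.30247259e+00, -9.55220356e-02]), 'joint_vel': array([-0.00019402, -0.00147756, -0.0013063 , -0.00081804,  0.00111374,
       -0.00105203]), 'tau': array([ 1.72994831e-03, -8.80242276e+01, -3.82539833e+01,  7.05893151e-02,
        4.82855074e-02, -4.56566863e-05]), 'position': array([0.16404919, 0.6027466 , 0.2133877 ]), 'ee_rot': array([-1.29636052e-04,  1.32498477e-01,  9.91183061e-01, -5.24932345e-04]), 'contact_force': array([0.69209966, 0.25014094, 0.22231642]), 'torque': array([-0.05461218,  0.01299814,  0.043298  ]), 'gripper_force': 0.0, 'opening': 0.09133341197534456}
```

```bash
python3 - <<'E'
s=open('h.py').read()
s=s.replace("R=par(c)","R=par(c)").replace("np.array(c['rotation']).reshape(3,3)","Rotation.from_quat(np.array(c['rotation'])[[1,2,3,0]]).as_matrix()").replace("import numpy as np, cv2","import numpy as np, cv2\nfrom scipy.spatial.transform import Rotation")
open('h.py','w').write(s)
E
python3 - <<'E'
from h import *
for n in('top','side'):
    c=cam(n); p=c['color']
    s=readout.state()['position']; print(n,proj(c,s),proj(c,[0,0,0]), par(c)[0])
E
```

```text
top [ 61.06866969 324.89348239] [266.3622632  367.86751156] 474.3898206054003
side [517.61646357 268.60056641] [410.0695744  172.94910719] 451.5024248723633
```

View pics/top0.png

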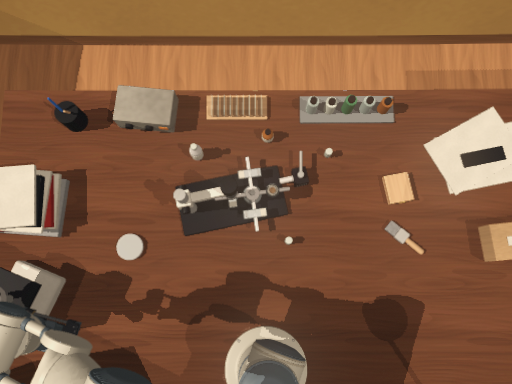

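View pics/side0.png

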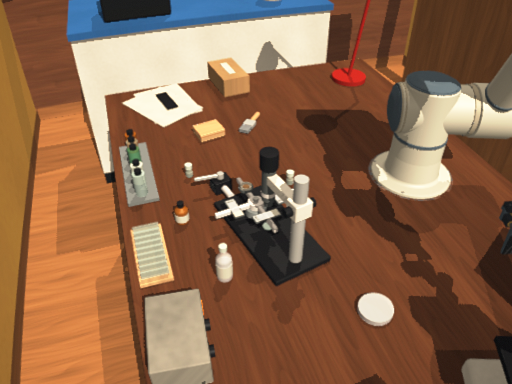

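Top view: the column is at (180,197), the hub near (252,194), and the lamp and lever near (300,172). I'll enlarge that area.

Run:
```python
from h import *
a=cv2.imread('pics/top0.png')[135:255,165:345]; b=cv2.imread('pics/side0.png')[140:285,175:335]
cv2.imwrite('pics/a.png',cv2.resize(a,None,fx=4.4,fy=4.4,interpolation=cv2.INTER_CUBIC))
cv2.imwrite('pics/b.png',cv2.resize(b,None,fx=4,fy=4,interpolation=cv2.INTER_CUBIC))
```

```text
(no output)
```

View pics/a.png

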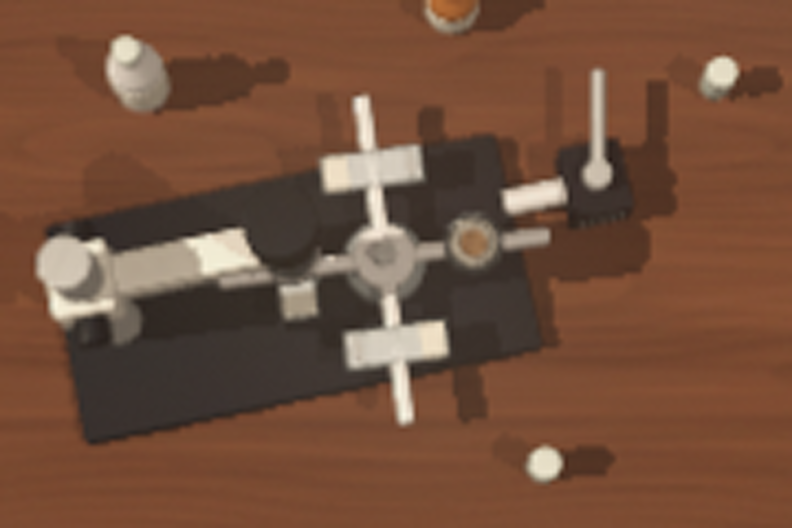

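View pics/b.png

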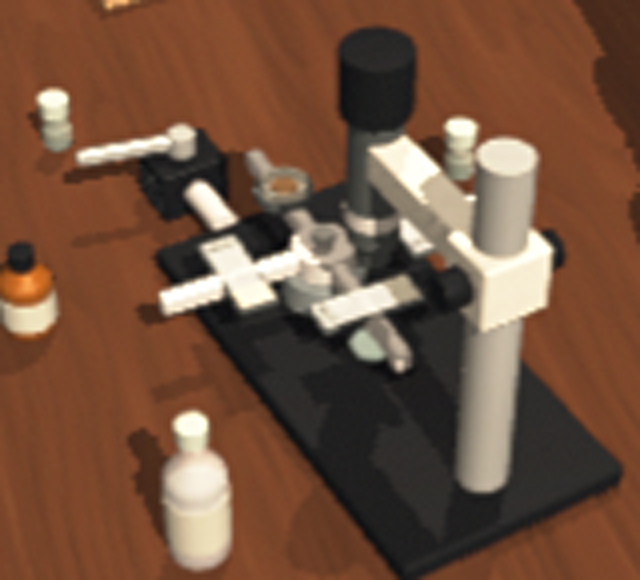

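The dish sits on the arm pointing at the lamp: dish at crop (473,241), tip (548,237). The lens is opposite, to the left. The lever points up in the image, from pivot (598,172) to tip (598,70). Now I'll measure these points.

Run:
```python
from h import *
c=cam('top'); s=cam('side')
T=lambda x,y,z: onz(c,165+(x+.5)/4.4-.5,135+(y+.5)/4.4-.5,z)
S=lambda x,y,z: onz(s,175+(x+.5)/4-.5,140+(y+.5)/4-.5,z)
P={}
for n,q in dict(tipA=(362,97,.066),tipB=(406,424,.066),tipD=(548,237,.066),tipC=(220,281,.066),dish=(473,241,.077),col=(66,258,.295),piv=(598,172,.07),ltip=(598,70,.064),foot1=(90,442,.02),foot2=(541,346,.02),foot3=(496,136,.02),drop=(125,47,.12),reag=(452,0,.075),vialR=(723,70,.05),vialB=(545,462,.05)).items():
    P[n]=T(*q); print(n,P[n].round(4))
for n,q in dict(sidetipA=(165,302,.062),sidetipC=(400,360,.062),tipD=(255,157,.066),col=(507,155,.295),ltip=(80,158,.06),piv=(182,130,.07),dish=(283,186,.077)).items(): print('S',n,S(*q).round(4))
hub=(P['tipA']+P['tipB'])/2; print('hub',hub)
for n in P: d=P[n]-hub; print(n,np.hypot(*d[:2]).round(4),np.degrees(np.arctan2(d[1],d[0])).round(1))
d=P['foot1']-P['foot2'];print('footyaw',np.degrees(np.arctan2(d[1],d[0])),np.hypot(*d[:2]))
d=P['foot3']-P['foot2'];print('footyaw',np.degrees(np.arctan2(d[1],d[0])))
d=P['ltip']-P['piv'];print('lever',np.degrees(np.arctan2(d[1],d[0])),np.hypot(*d[:2]))
```

```text
tipA [0.7064 0.0619 0.066 ]
tipB [0.4485 0.0288 0.066 ]
tipD [ 0.5934 -0.0825  0.066 ]
tipC [0.5603 0.1721 0.066 ]
dish [ 0.5886 -0.0238  0.077 ]
col [0.5383 0.2538 0.295 ]
piv [ 0.644  -0.1222  0.07  ]
ltip [ 0.7277 -0.1245  0.064 ]
foot1 [0.4405 0.2769 0.02  ]
foot2 [ 0.5141 -0.0786  0.02  ]
foot3 [ 0.6852 -0.0452  0.02  ]
drop [0.7327 0.2414 0.12  ]
reag [ 0.7824 -0.0095  0.075 ]
vialR [ 0.7309 -0.2254  0.05  ]
vialB [ 0.4201 -0.0781  0.05  ]
S sidetipA [0.7089 0.0651 0.062 ]
S sidetipC [0.5683 0.1742 0.062 ]
S tipD [ 0.6005 -0.0727  0.066 ]
S col [0.5375 0.2557 0.295 ]
S ltip [ 0.7311 -0.1229  0.06  ]
S piv [ 0.6475 -0.12    0.07  ]
S dish [ 0.5941 -0.0178  0.077 ]
hub [0.57742901 0.04535286 0.066     ]
tipA 0.13 7.3
tipB 0.13 -172.7
tipD 0.1289 -82.9
tipC 0.128 97.7
dish 0.07 -80.9
col 0.2121 100.6
piv 0.1803 -68.3
ltip 0.2268 -48.5
foot1 0.269 120.6
foot2 0.1392 -117.1
foot3 0.1408 -40.0
drop 0.2501 51.6
reag 0.2122 -15.0
vialR 0.3112 -60.5
vialB 0.2 -141.9
footyaw 101.70507266162655 0.36300997668688906
footyaw 11.035165570451888
lever -1.6206662174745656 0.08376455475950026
```

Measurements agree with the given sizes: both tip radii are 130 mm, the dish is 70 mm out and the pivot 180 mm. The hub is at (0.5775, 0.0455), the dish arm at −82.7° and the lens at about +101°. I'll push counter-clockwise from the robot's side in three strokes, with tool y parallel to the microscope axis.

```bash
cat >> h.py <<'E'
HUB=np.array([.5775,.0455])
def P(ang,r,z,yaw=101): a=np.radians(ang); return (*(HUB+r*np.array([np.cos(a),np.sin(a)])),z,yaw)
def rel(pts):
    s=readout.state(); q=s['ee_rot']; R=Rotation.from_quat(q[[1,2,3,0]]).as_matrix()
    y0=np.degrees(np.arctan2(R[1,1],R[0,1])); print('now',s['position'].round(4),'yaw',y0.round(2),'F',s['contact_force'].round(1),'t',s['time_s'])
    for p in pts: print((R.T@(np.array(p[:3])-s['position'])*100).round(1), round(-((p[3]-y0+180)%360-180),1))
E
python3 - <<'E'
from h import *
rel([(.38,.30,.2,101),(.40,.15,.2,101),P(168,.114,.12),P(168,.114,.048)])
c=cam('top')
a=np.radians(101); ax=np.array([np.cos(a),np.sin(a)]); pr=np.array([-ax[1],ax[0]])
for z in(.12,.2,.25):
    k=onz(c,165+92/4.4,135+345/4.4,z)[:2]-HUB; print('knob',z,k@ax,k@pr)
E
```

```text
now [0.1641 0.6029 0.2137] yaw 74.77 F [ 0.2 -0.2 -0.7] t 0.3
[-28.8 -23.6   1.4] -26.2
[-34.7 -37.5   1.4] -26.2
[-43.1 -43.6   9.4] -26.2
[-43.1 -43.6  16.6] -26.2
knob 0.12 0.22542272855181947 0.03268802470775136
knob 0.2 0.2156547810813736 0.045538576240279516
knob 0.25 0.20954981391234492 0.05357017094810959
```

Emit:
send_rows(
  targets="-4 -3.2 0 -4 0; -8 -6.5 0 -8 0; -12 -10 0 -12 0; -16 -13 0 -16 0; -20 -16.5 0.5 -20 0; -24 -20 1 -24 0; -27.5 -23 1.4 -26.2 0; -30 -27 1.4 -26.2 0; -31.5 -31 1.4 -26.2 0; -33 -35 1.4 -26.2 0; -34.7 -37.5 1.4 -26.2 0; -34.7 -37.5 1.4 -26.2 0",
  force=20,
)

```text
time_s: 1.55
position: [0.4014, 0.1473, 0.2001]
ee_rot: [0.0, -0.094, 0.996, -0.0]
contact_force: [0.7, 1.4, 0.3]
opening: 0.0008
gripper_force: 0.0
```

Run:
```python
from h import *
rel([P(168,.114,.12),P(168,.114,.048)]+[P(a,.112,.048) for a in range(172,250,4)])
```

```text
now [0.4014 0.1473 0.2001] yaw 100.78 F [0.7 1.4 0.3] t 1.55
[-4.9 -8.9  8. ] -0.2
[-4.9 -8.9 15.2] -0.2
[-4.8 -9.7 15.2] -0.2
[ -4.6 -10.4  15.2] -0.2
[ -4.4 -11.2  15.2] -0.2
[ -4.3 -12.   15.2] -0.2
[ -4.2 -12.7  15.2] -0.2
[ -4.2 -13.5  15.2] -0.2
[ -4.2 -14.3  15.2] -0.2
[ -4.3 -15.1  15.2] -0.2
[ -4.5 -15.8  15.2] -0.2
[ -4.7 -16.6  15.2] -0.2
[ -4.9 -17.3  15.2] -0.2
[ -5.3 -18.1  15.2] -0.2
[ -5.6 -18.8  15.2] -0.2
[ -6.  -19.4  15.2] -0.2
[ -6.5 -20.1  15.2] -0.2
[ -7.  -20.7  15.2] -0.2
[ -7.5 -21.2  15.2] -0.2
[ -8.1 -21.8  15.2] -0.2
[ -8.7 -22.3  15.2] -0.2
[ -9.3 -22.7  15.2] -0.2
```

Emit:
send_rows(
  targets="-2.4 -4.5 4 0 0; -4.9 -8.9 8 0 0; -4.9 -8.9 11 0 0; -4.9 -8.9 13.5 0 0; -4.9 -8.9 15.2 0 0; -4.8 -9.7 15.2 0 0; -4.6 -10.4 15.2 0 0; -4.4 -11.2 15.2 0 0; -4.3 -12 15.2 0 0; -4.2 -12.7 15.2 0 0; -4.2 -13.5 15.2 0 0; -4.2 -14.3 15.2 0 0",
)

```text
time_s: 2.75
position: [0.4692, 0.017, 0.0482]
ee_rot: [0.0, -0.096, 0.995, -0.0]
contact_force: [-0.5, 1.1, 1.1]
opening: 0.0007
gripper_force: 0.6
```

```bash
cat > arms.py <<'E'
from h import *
import sys
def arms(save=None,r=(.095,.126)):
    # bright arm ends at z=.066 seen from above: brightness over annulus, by angle
    c=cam('top',save); g=cv2.cvtColor(c['color'],cv2.COLOR_BGR2GRAY).astype(float); hsv=cv2.cvtColor(c['color'],cv2.COLOR_BGR2HSV)
    out=[]
    A=np.arange(-180,180,.5)
    for a in A:
        v=[]
        for rr in np.linspace(*r,9):
            p=P(a,rr,.066); u=proj(c,p[:3]).astype(np.float32)
            x=cv2.getRectSubPix(c['color'],(1,1),(float(u[0]),float(u[1])))[0,0].astype(float)
            v.append(min(x))   # blue/least channel: metal and white are bright, wood is not
        out.append(np.median(v))
    out=np.array(out)
    m=(out>75); i=0; res=[]
    # clusters
    n,lab=cv2.connectedComponents(m.astype(np.uint8)[None,:])
    for k in range(1,n):
        w=A[lab[0]==k]; wt=out[lab[0]==k]; res.append((round(float((w*wt).sum()/wt.sum()),1),len(w)/2,int(wt.max())))
    return res
if __name__=='__main__': print(arms(sys.argv[1] if len(sys.argv)>1 else None))
E
python3 arms.py t1.png
python3 - <<'E'
from h import *
rel([P(a,.112,.048) for a in range(198,250,4)])
E
```

```text
[(-134.9, 90.0, 188), (-66.3, 10.5, 197), (23.4, 8.5, 200), (87.1, 17.0, 181), (113.0, 6.5, 108), (157.0, 44.0, 141)]
now [0.4696 0.0162 0.0481] yaw 100.95 F [ 1.6 -0.7 -0.3] t 2.8
[-0.  -0.5  0. ] -0.0
[-0.2 -1.3  0. ] -0.0
[-0.3 -2.1  0. ] -0.0
[-0.6 -2.8  0. ] -0.0
[-0.8 -3.6  0. ] -0.0
[-1.2 -4.3  0. ] -0.0
[-1.6 -4.9  0. ] -0.0
[-2.  -5.6  0. ] -0.0
[-2.5 -6.2  0. ] -0.0
[-3.  -6.8  0. ] -0.0
[-3.5 -7.4  0. ] -0.0
[-4.1 -7.9  0. ] -0.0
[-4.7 -8.3  0. ] -0.0
```

It works: the cross has turned about 16° (arms now at −66, 23 and 113°). I'll keep pushing.

Emit:
send_rows(
  targets="0 -0.6 0 0 0; -0.2 -1.3 0 0 0; -0.3 -2.1 0 0 0; -0.6 -2.8 0 0 0; -0.8 -3.6 0 0 0; -1.2 -4.3 0 0 0; -1.6 -4.9 0 0 0; -2 -5.6 0 0 0; -2.5 -6.2 0 0 0; -3 -6.8 0 0 0; -3.5 -7.4 0 0 0; -3.8 -7.6 0 0 0",
)

```text
time_s: 4.0
position: [0.5215, -0.0503, 0.0479]
ee_rot: [0.0, -0.095, 0.995, -0.0]
contact_force: [-0.9, -0.3, 0.3]
opening: 0.0004
gripper_force: 0.5
```

```bash
python3 arms.py t2.png
python3 - <<'E'
from h import *
rel([P(232,.112,.048),P(232,.125,.11),P(190,.14,.11),P(145,.114,.11),P(143,.114,.048)])
E
```

```text
[(-108.7, 135.5, 189), (-18.3, 9.0, 194), (87.1, 17.0, 180), (151.4, 60.0, 149)]
now [ 0.5217 -0.0503  0.0479] yaw 100.96 F [ 0.9 -1.1 -0.5] t 4.05
[ 1.2  1.  -0. ] -0.0
[ 2.1  0.1 -6.2] -0.0
[ 6.7  8.6 -6.2] -0.0
[ 0.6 16.5 -6.2] -0.0
[ 0.3 16.8 -0. ] -0.0
```

Emit:
send_rows(
  targets="1.2 1 0 0 0; 2.1 0.5 -3.2 0 0; 2.1 0.1 -6.2 0 0; 4.5 4 -6.2 0 0; 6.7 8.6 -6.2 0 0; 4 12.5 -6.2 0 0; 0.6 16.5 -6.2 0 0; 0.3 16.8 -5 0 0; 0.3 16.8 -2.5 0 0; 0.3 16.8 -1 0 0; 0.3 16.8 0 0 0; 0.3 16.8 0 0 0",
)

```text
time_s: 5.25
position: [0.485, 0.1144, 0.0469]
ee_rot: [-0.001, -0.096, 0.995, -0.0]
contact_force: [-0.1, -0.2, -0.8]
opening: 0.0003
gripper_force: 0.0
```

```bash
python3 arms.py t3.png
python3 - <<'E'
from h import *
rel([P(a,.113,.048) for a in range(147,196,4)])
E
```

```text
[(-178.2, 4.5, 141), (-108.2, 7.0, 137), (-66.8, 10.5, 197), (-18.0, 8.5, 196), (126.3, 102.5, 188)]
now [0.4855 0.1145 0.0477] yaw 100.96 F [0.5 0.  0.8] t 5.3
[ 0.4 -0.7 -0. ] -0.0
[ 0.9 -1.3 -0. ] -0.0
[ 1.4 -1.9 -0. ] -0.0
[ 1.9 -2.5 -0. ] -0.0
[ 2.3 -3.2 -0. ] -0.0
[ 2.6 -3.9 -0. ] -0.0
[ 2.9 -4.7 -0. ] -0.0
[ 3.1 -5.4 -0. ] -0.0
[ 3.3 -6.2 -0. ] -0.0
[ 3.5 -7.  -0. ] -0.0
[ 3.6 -7.7 -0. ] -0.0
[ 3.6 -8.5 -0. ] -0.0
[ 3.6 -9.3 -0. ] -0.0
```

Emit:
send_rows(
  targets="0.5 -0.8 0 0 0; 0.9 -1.3 0 0 0; 1.4 -1.9 0 0 0; 1.9 -2.5 0 0 0; 2.3 -3.2 0 0 0; 2.6 -3.9 0 0 0; 2.9 -4.7 0 0 0; 3.1 -5.4 0 0 0; 3.3 -6.2 0 0 0; 3.5 -7 0 0 0; 3.6 -7.7 0 0 0; 3.6 -8.5 0 0 0",
)

```text
time_s: 6.5
position: [0.4666, 0.0238, 0.0479]
ee_rot: [-0.0, -0.096, 0.995, 0.0]
contact_force: [0.8, 1.5, 0.3]
opening: 0.0004
gripper_force: 0.5
```

```bash
python3 arms.py t4.png
python3 - <<'E'
from h import *
rel([P(a,.112,.048) for a in range(195,250,4)])
E
```

```text
[(-136.1, 89.5, 187), (-68.5, 13.0, 195), (19.3, 9.0, 198), (87.1, 17.0, 181), (109.0, 6.5, 107), (154.4, 50.5, 152)]
now [0.4671 0.0229 0.0479] yaw 100.96 F [ 0.6 -1.  -0.1] t 6.55
[-0.1 -0.7 -0. ] -0.0
[-0.2 -1.4 -0. ] -0.0
[-0.3 -2.2 -0. ] -0.0
[-0.5 -3.  -0. ] -0.0
[-0.7 -3.7 -0. ] -0.0
[-1.  -4.4 -0. ] -0.0
[-1.4 -5.1 -0. ] -0.0
[-1.8 -5.8 -0. ] -0.0
[-2.2 -6.5 -0. ] -0.0
[-2.7 -7.1 -0. ] -0.0
[-3.2 -7.7 -0. ] -0.0
[-3.8 -8.2 -0. ] -0.0
[-4.4 -8.7 -0. ] -0.0
[-5.  -9.2 -0. ] -0.0
```

Emit:
send_rows(
  targets="-0.1 -0.7 0 0 0; -0.2 -1.4 0 0 0; -0.3 -2.2 0 0 0; -0.5 -3 0 0 0; -0.7 -3.7 0 0 0; -1 -4.4 0 0 0; -1.4 -5.1 0 0 0; -1.8 -5.8 0 0 0; -2.2 -6.5 0 0 0; -2.7 -7.1 0 0 0; -3.2 -7.7 0 0 0; -3.8 -8.2 0 0 0",
)

```text
time_s: 7.75
position: [0.52, -0.0493, 0.0479]
ee_rot: [-0.0, -0.096, 0.995, -0.0]
contact_force: [0.6, 2.1, -0.2]
opening: 0.0003
gripper_force: 0.5
```

```bash
python3 arms.py t5.png
python3 - <<'E'
from h import *
rel([P(232,.112,.048),P(232,.125,.11),P(190,.14,.11),P(145,.114,.11),P(143,.114,.048)])
E
```

```text
[(-109.5, 133.5, 189), (-19.3, 9.0, 196), (87.1, 17.0, 181), (151.7, 59.5, 147)]
now [ 0.5214 -0.0498  0.048 ] yaw 100.96 F [ 0.9 -0.7  0. ] t 7.8
[ 1.1  0.9 -0. ] -0.0
[ 2.1  0.1 -6.2] -0.0
[ 6.7  8.5 -6.2] -0.0
[ 0.6 16.5 -6.2] -0.0
[ 0.3 16.8 -0. ] -0.0
```

Emit:
send_rows(
  targets="1.1 0.9 0 0 0; 2.1 0.5 -3.2 0 0; 2.1 0.1 -6.2 0 0; 4.5 4 -6.2 0 0; 6.7 8.5 -6.2 0 0; 4 12.5 -6.2 0 0; 0.6 16.5 -6.2 0 0; 0.3 16.8 -5 0 0; 0.3 16.8 -2.5 0 0; 0.3 16.8 -1 0 0; 0.3 16.8 0 0 0; 0.3 16.8 0 0 0",
)

```text
time_s: 9.0
position: [0.484, 0.1152, 0.0469]
ee_rot: [-0.001, -0.095, 0.995, -0.0]
contact_force: [0.4, -0.5, 0.6]
opening: 0.0002
gripper_force: 0.0
```

```bash
python3 arms.py t6.png
python3 - <<'E'
from h import *
rel([P(a,.113,.048) for a in range(147,184,4)])
s=cam('side','s6.png'); c=cv2.imread('pics/t6.png')
cv2.imwrite('pics/v6.png',np.hstack([cv2.resize(c[140:240,165:315],(600,400),interpolation=cv2.INTER_CUBIC)]))
# foot edge fit for the microscope yaw
ct=cam('top'); hsv=cv2.cvtColor(cv2.imread('pics/top0.png'),cv2.COLOR_BGR2GRAY)
m=(hsv<62).astype(np.uint8); m[:160]=0;m[:, :175]=0;m[:,295:]=0;m[245:]=0
m=cv2.morphologyEx(m,cv2.MORPH_OPEN,np.ones((3,3),np.uint8))
# lower long edge: lowest dark pixel per column
E=[]
for u in range(192,282,2):
    col=cv2.imread('pics/top0.png')[:,u].astype(float); sat=col[:,2]-col[:,0]
    v=next(v for v in range(244,190,-1) if sat[v]<25)
    a,b=sat[v],sat[v+1]; E.append(onz(ct,u,v+(25-a)/(b-a),.02)[:2])
E=np.array(E); k=np.polyfit(E[:,1],E[:,0],1); r=E[:,0]-np.polyval(k,E[:,1]); g=abs(r)<.002; k=np.polyfit(E[g,1],E[g,0],1)
print('foot yaw',90+np.degrees(np.arctan(-k[0])),g.sum(),'edge dist from hub',(np.polyval(k,HUB[1])-HUB[0])*np.cos(np.arctan(k[0])))
E
```

```text
[(-178.5, 4.0, 139), (-108.4, 7.5, 137), (-66.9, 10.5, 197), (-18.4, 9.0, 194), (126.6, 102.0, 188)]
now [0.4844 0.1152 0.0477] yaw 100.96 F [-0.5 -0.1  0.4] t 9.05
[ 0.3 -0.8 -0. ] -0.0
[ 0.8 -1.4 -0. ] -0.0
[ 1.3 -2.  -0. ] -0.0
[ 1.8 -2.6 -0. ] -0.0
[ 2.2 -3.3 -0. ] -0.0
[ 2.5 -4.  -0. ] -0.0
[ 2.8 -4.8 -0. ] -0.0
[ 3.1 -5.5 -0. ] -0.0
[ 3.2 -6.3 -0. ] -0.0
[ 3.4 -7.  -0. ] -0.0
foot yaw 101.7059260782715 44 edge dist from hub -0.08873638421451728
```

Emit:
send_rows(
  targets="0.4 -0.7 0 0 0; 0.8 -1.4 0 0 0; 1.3 -2 0 0 0; 1.8 -2.6 0 0 0; 2.2 -3.3 0 0 0; 2.5 -4 0 0 0; 2.8 -4.7 0 0 0; 3 -5.3 0 0 0; 3.1 -5.8 0 0 0; 3.2 -6.1 0 0 0; 3.2 -6.1 0 0 0",
)

```text
time_s: 10.25
position: [0.4648, 0.0491, 0.0479]
ee_rot: [-0.0, -0.095, 0.995, -0.0]
contact_force: [0.6, -0.4, -0.3]
opening: 0.0004
gripper_force: 0.0
```

```bash
python3 arms.py t7.png
python3 - <<'E'
from h import *
rel([P(a,.113,.048) for a in (180,182)])
s=cam('side','s7.png')['color']; c=cv2.imread('pics/t7.png')
cv2.imwrite('pics/v7.png',np.hstack([cv2.resize(c[150:240,200:300],(400,360),interpolation=cv2.INTER_CUBIC),cv2.resize(s[150:240,215:315],(400,360),interpolation=cv2.INTER_CUBIC)]))
E
```

```text
[(-154.4, 54.0, 185), (-83.5, 7.5, 138), (-66.5, 10.0, 172), (6.7, 9.0, 199), (88.6, 21.0, 181), (141.2, 77.5, 188)]
now [0.4648 0.0494 0.0479] yaw 100.96 F [-0.1  0.1  0.6] t 10.3
[ 0.1 -0.4 -0. ] -0.0
[ 0.2 -0.8 -0. ] -0.0
```

View pics/v7.png

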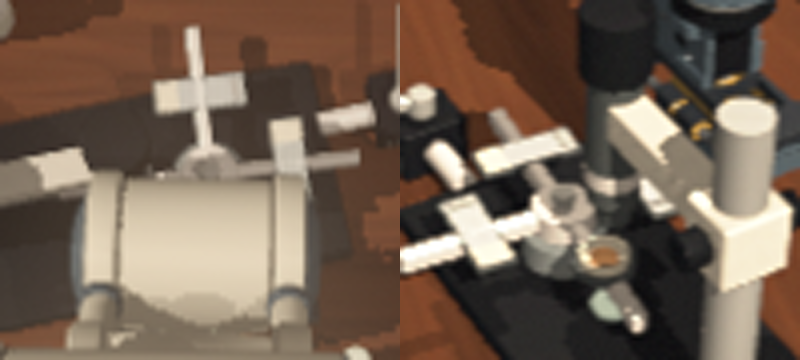

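Top: free arms at 6.7° and −83.5°. Side: the dish, at (605,255) in the crop, is still in its seat and just short of the lens. About 4.5° remains.

Emit:
send_rows(
  targets="0 -0.2 0 0 0; 0 -0.4 0 0 0; 0.1 -0.6 0 0 0; 0.1 -0.7 0 0 0; 0.1 -0.8 0 0 0; 0.1 -0.8 0 0 0; 0.1 -0.8 0 0 0",
)

```text
time_s: 11.05
position: [0.4654, 0.0414, 0.0479]
ee_rot: [0.0, -0.096, 0.995, -0.0]
contact_force: [-0.4, -0.1, -0.5]
opening: 0.0004
gripper_force: 0.0
```

```bash
python3 arms.py t8.png
python3 - <<'E'
from h import *
rel([])
E
```

```text
[(-150.1, 61.5, 187), (-80.0, 7.5, 139), (-66.6, 10.0, 146), (9.7, 9.0, 200), (89.7, 24.0, 181), (145.6, 70.0, 188)]
now [0.4654 0.0414 0.0479] yaw 100.97 F [ 0.  -0.3 -0.9] t 11.1
```

Emit:
send_rows(
  targets="0 1 0 0 0; 2 2 -2 0 0; 4 3 -5 0 0; 7 5 -8 0 0; 9 9 -10 0 0; 10 13 -10 0 0; 10 17 -10 0 0; 10 21 -10 0 0; 10 25 -10 0 0; 10 29 -10 0 0; 10 33 -10 0 0; 10 33 -10 0 0",
)

```text
time_s: 12.3
position: [0.3033, 0.3507, 0.148]
ee_rot: [0.001, -0.097, 0.995, 0.001]
contact_force: [0.5, -0.6, 0.3]
opening: 0.0006
gripper_force: 0.0
```

```bash
python3 arms.py t9.png
python3 - <<'E'
from h import *
s=cam('side','s9.png')['color']; c=cv2.imread('pics/t9.png')
cv2.imwrite('pics/v9.png',cv2.resize(c[150:240,165:295],None,fx=6,fy=6,interpolation=cv2.INTER_CUBIC))
cv2.imwrite('pics/w9.png',cv2.resize(s[150:245,215:335],None,fx=6,fy=6,interpolation=cv2.INTER_CUBIC))
E
```

```text
[(-170.5, 8.5, 207), (-80.0, 7.5, 139), (-66.5, 10.0, 147), (9.7, 9.0, 202), (90.2, 24.0, 201)]
```

View pics/v9.png

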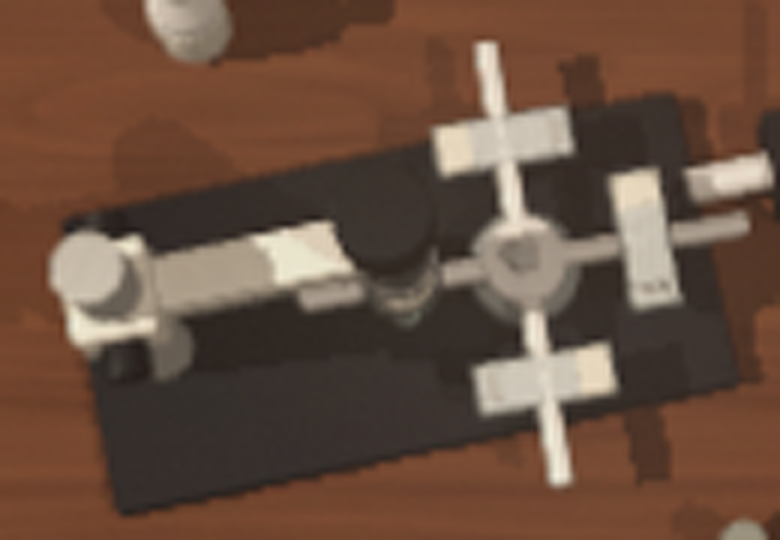

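View pics/w9.png

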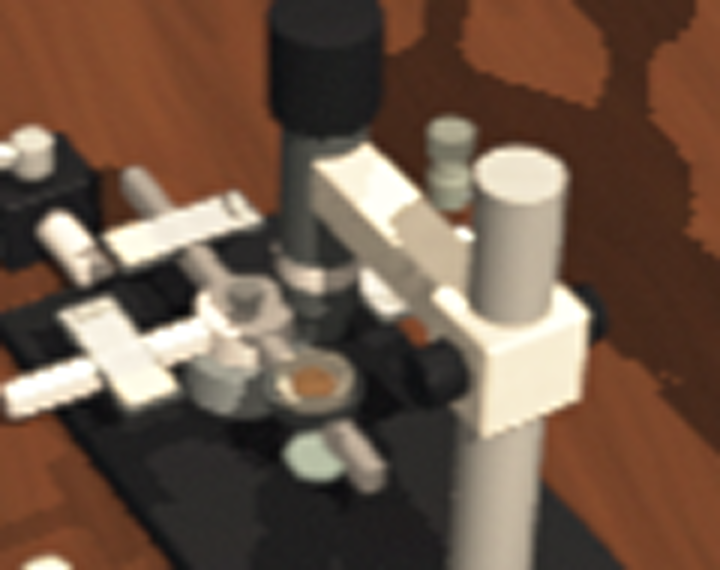

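Top: all arms are straight and tips visible. The lens head is a dark circle at (388,215) in the crop. Side: the dish is in its seat at (316,383), with the lens bottom at about (320,328). I'll check the lens direction in both views.

Run:
```python
from h import *
c=cam('top'); s=cam('side')
T=lambda x,y,z: onz(c,165+(x+.5)/6-.5,150+(y+.5)/6-.5,z)[:2]
S=lambda x,y,z: onz(s,215+(x+.5)/6-.5,150+(y+.5)/6-.5,z)[:2]
def rp(n,d): print(n,d.round(4),np.hypot(*d).round(4),np.degrees(np.arctan2(d[1],d[0])).round(1))
tips=[T(486,42,.066),T(560,486,.066)]; hT=sum(tips)/2; print('hubT',hT); rp('armline',tips[0]-tips[1])
tC,tR=T(300,298,.066),T(749,223,.066); rp('other arm',tC-tR)
rp('headtop',T(388,216,.285)-hT); rp('coltop',T(90,274,.295)-hT)
# dark head circle from the picture
g=cv2.imread('pics/t9.png').max(2); 
hS=S(246,287,.076); print('hubS',hS)
rp('lensbotS',S(320,330,.106)-hS); rp('dishS',S(314,380,.077)-hS); rp('ringS dish rim',S(312,384,.072)-hS)
rp('colS',S(520,176,.295)-hS); rp('tipC S',S(368,472,.06)-hS)
for a,b in(((68,218),(668,95)),((122,514),(735,380))): rp('foot long',T(*a,.02)-T(*b,.02))
for a,b in(((735,380),(668,95)),((122,514),(68,218))): rp('foot short',T(*b,.02)-T(*a,.02))
f=[T(68,218,.02),T(668,95,.02),T(122,514,.02),T(735,380,.02)]
rp('foot far end mid', (f[0]+f[2])/2-hT); rp('foot lamp end mid', (f[1]+f[3])/2-hT)
```

```text
hubT [0.57822921 0.04586968]
armline [0.2569 0.0411] 0.2601 9.1
other arm [-0.0418  0.2557] 0.2591 99.3
headtop [-0.016   0.0637] 0.0657 104.1
coltop [-0.0458  0.2079] 0.2129 102.4
hubS [0.58066108 0.04158857]
lensbotS [-0.0123  0.0742] 0.0752 99.4
dishS [-0.0091  0.0761] 0.0767 96.8
ringS dish rim [-0.0091  0.0733] 0.0739 97.1
colS [-0.0421  0.216 ] 0.22 101.0
tipC S [-0.0184  0.1267] 0.128 98.3
foot long [-0.072   0.3528] 0.3601 101.5
foot long [-0.0755  0.3543] 0.3622 102.0
foot short [0.1703 0.0367] 0.1742 12.2
foot short [0.1737 0.0353] 0.1772 11.5
foot far end mid [-0.0515  0.2492] 0.2544 101.7
foot lamp end mid [ 0.0222 -0.1044] 0.1067 -78.0
```

The foot edges give a lens direction of about 101.8°, and the dish arm is at about 99.5°. Both views say roughly 2.3° more, or 4.5 mm at the arm end.

Run:
```python
from h import *
rel([(.38,.12,.148,101),(.4626,.056,.10,101),(.4626,.056,.048,101),(.4650,.0434,.048,101),(.4663,.0369,.048,101)])
```

```text
now [0.3039 0.3457 0.1478] yaw 100.97 F [-0.2 -1.   0.2] t 12.5
[ -3.2 -23.6  -0. ] -0.0
[-10.1 -31.5   4.8] -0.0
[-10.1 -31.5  10. ] -0.0
[-10.1 -32.7  10. ] -0.0
[-10.1 -33.4  10. ] -0.0
```

Emit:
send_rows(
  targets="-0.5 -4.5 0 0 0; -1 -9 0 0 0; -1.6 -13.5 0 0 0; -2.3 -18 0 0 0; -3.2 -22.5 0 0 0; -5 -26 1 0 0; -7.5 -29 3 0 0; -10 -31.4 5 0 0; -10 -31.4 7 0 0; -10 -31.4 9 0 0; -10 -31.4 10 0 0; -10 -31.7 10 0 0",
)

```text
time_s: 13.7
position: [0.4618, 0.0537, 0.0472]
ee_rot: [-0.001, -0.095, 0.995, 0.0]
contact_force: [0.1, -0.1, 1.4]
opening: 0.0003
gripper_force: 0.0
```

Emit:
send_rows(
  targets="0 -0.3 0 0 0; 0 -0.6 0 0 0; 0 -0.8 0 0 0; 0 -1 0 0 0; 0 -1.2 0 0 0; 0 -1.3 0 0 0; 0 -1.4 0 0 0; 0 -1.5 0 0 0; 0 -1.6 0 0 0; 0 -1.7 0 0 0; 0 -1.75 0 0 0; 0 -1.75 0 0 0",
)

```text
time_s: 14.9
position: [0.4662, 0.037, 0.0479]
ee_rot: [-0.0, -0.096, 0.995, -0.0]
contact_force: [-0.5, 0.1, -0.2]
opening: 0.0003
gripper_force: 0.2
```

```bash
python3 arms.py t10.png
python3 - <<'E'
from h import *
rel([])
E
```

```text
[(-146.7, 68.0, 187), (-78.0, 7.5, 138), (-66.7, 10.0, 143), (11.9, 9.0, 199), (87.1, 17.0, 181), (101.3, 7.0, 106), (147.9, 65.0, 188)]
now [0.4662 0.037  0.0479] yaw 100.97 F [-0.6  0.6 -0.4] t 14.95
```

The arms read 11.9° and −78.0°, so the dish arm is at about 101.9°, under the lens. Next I'll retreat and move above the lever.

Run:
```python
from h import *
rel([(.42,.045,.06,101),(.42,.03,.15,101),(.48,-.12,.15,101),(.60,-.16,.15,101),(.71,-.085,.15,101),(.71,-.085,.05,101)])
```

```text
now [0.4662 0.037  0.0479] yaw 100.97 F [-0.6  0.6 -0.4] t 14.95
[ 4.4  1.7 -1.2] -0.0
[  4.7   0.2 -10.2] -0.0
[  1.6 -15.7 -10.2] -0.0
[ -9.4 -21.9 -10.2] -0.0
[-21.6 -16.6 -10.2] -0.0
[-21.6 -16.6  -0.2] -0.0
```

Emit:
send_rows(
  targets="0 0.6 0 0 0; 0.5 1.2 0 0 0; 2.5 1.7 0 0 0; 4.4 1.7 -1.2 0 0; 4.7 1 -5 0 0; 4.7 0.2 -9 0 0; 4.2 -4 -10.2 0 0; 3.3 -8 -10.2 0 0; 2.3 -12 -10.2 0 0; 1.6 -15.7 -10.2 0 0; -2 -18 -10.2 0 0; -2 -18 -10.2 0 0",
)

```text
time_s: 16.15
position: [0.5239, -0.1381, 0.15]
ee_rot: [0.002, -0.095, 0.996, -0.001]
contact_force: [0.2, 0.9, 0.9]
opening: 0.0005
gripper_force: 0.0
```

Emit:
send_rows(
  targets="-4 -2 0 0 0; -8 -4 0 0 0; -12 -3 0 0 0; -16 -1 0 0 0; -19.6 1.4 0 0 0; -19.6 1.4 0 0 0; -19.6 1.4 0 0 0",
)

```text
time_s: 16.85
position: [0.7095, -0.0832, 0.1492]
ee_rot: [-0.001, -0.097, 0.995, 0.0]
contact_force: [-0.1, -0.8, -0.0]
opening: 0.0006
gripper_force: 0.0
```

```bash
python3 arms.py t11.png
python3 - <<'E'
from h import *
PV=(.6445,-.1215)
def L(a,r,z): a=np.radians(a); return (PV[0]+r*np.cos(a),PV[1]+r*np.sin(a),z,101)
rel([(.71,-.085,.05,101)]+[L(a,.064,.05) for a in (16,8,0,-8,-16,-24,-32,-40,-48,-56,-64,-72,-80,-88,-96)])
a=cv2.imread('pics/t11.png')[135:245,165:345]; s=cam('side','s11.png')['color'][130:260,170:330]
cv2.imwrite('pics/v11.png',np.hstack([cv2.resize(a,(400,244)),cv2.resize(s,(300,244))]))
E
```

```text
[(-99.6, 167.5, 188), (11.8, 9.0, 199), (132.5, 101.0, 188)]
now [ 0.709  -0.0842  0.1494] yaw 101.02 F [ 0.2  0.4 -0.3] t 16.9
[-0.1 -0.1  9.9] 0.0
[ 0.7 -1.9  9.9] 0.0
[ 0.6 -2.8  9.9] 0.0
[ 0.7 -3.7  9.9] 0.0
[ 1.  -4.5  9.9] 0.0
[ 1.3 -5.3  9.9] 0.0
[ 1.8 -6.1  9.9] 0.0
[ 2.3 -6.8  9.9] 0.0
[ 3.  -7.4  9.9] 0.0
[ 3.7 -7.9  9.9] 0.0
[ 4.5 -8.3  9.9] 0.0
[ 5.4 -8.6  9.9] 0.0
[ 6.2 -8.8  9.9] 0.0
[ 7.1 -8.8  9.9] 0.0
[ 8.  -8.8  9.9] 0.0
[ 8.9 -8.6  9.9] 0.0
```

View pics/v11.png

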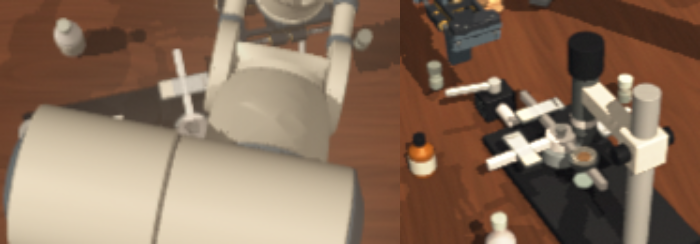

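Side: the dish is under the lens, the lever is untouched, and the gripper is beyond it to the upper left. I'll descend on the lever's +y side and push.

Emit:
send_rows(
  targets="-0.1 0 3.5 0 0; -0.1 0 7 0 0; -0.1 0 9 0 0; -0.1 0 9.9 0 0; 0.2 -0.7 9.9 0 0; 0.6 -1.4 9.9 0 0; 0.7 -2.1 9.9 0 0; 0.6 -2.8 9.9 0 0; 0.7 -3.3 9.9 0 0; 0.8 -3.9 9.9 0 0; 1 -4.5 9.9 0 0; 1.2 -5 9.9 0 0",
)

```text
time_s: 18.15
position: [0.7075, -0.1367, 0.0509]
ee_rot: [0.0, -0.096, 0.995, 0.0]
contact_force: [0.3, 1.4, 1.0]
opening: 0.0005
gripper_force: 0.6
```

Run:
```python
from h import *
PV=(.6445,-.1215)
def L(a,r,z): a=np.radians(a); return (PV[0]+r*np.cos(a),PV[1]+r*np.sin(a),z,101)
d=readout.state()['position'][:2]-PV; print(np.hypot(*d),np.degrees(np.arctan2(d[1],d[0])))
rel([L(a,.064,.05) for a in (-16,-24,-32,-40,-48,-56,-64,-72,-80,-88,-96)])
s=cam('side','s12.png')['color'][130:220,180:280]
cv2.imwrite('pics/v12.png',cv2.resize(s,None,fx=4,fy=4))
```

```text
0.0648405876895804 -13.55816017843164
now [ 0.7075 -0.1367  0.0509] yaw 100.97 F [0.3 1.4 1. ] t 18.15
[ 0.2 -0.2  0.1] -0.0
[ 0.7 -1.   0.1] -0.0
[ 1.2 -1.7  0.1] -0.0
[ 1.9 -2.3  0.1] -0.0
[ 2.6 -2.8  0.1] -0.0
[ 3.4 -3.2  0.1] -0.0
[ 4.2 -3.5  0.1] -0.0
[ 5.1 -3.7  0.1] -0.0
[ 6.  -3.7  0.1] -0.0
[ 6.9 -3.6  0.1] -0.0
[ 7.8 -3.4  0.1] -0.0
```

View pics/v12.png

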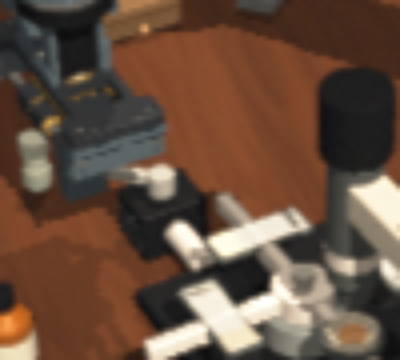

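Only the lever's stub by its pivot is visible (150,180), so it is swinging behind the fingers. The vial at (35,160) stands untouched. I'll continue the arc.

Emit:
send_rows(
  targets="0.3 -0.5 0 0 0; 0.7 -1 0 0 0; 1.2 -1.7 0 0 0; 1.9 -2.3 0 0 0; 2.6 -2.8 0 0 0; 3.4 -3.2 0 0 0; 4.2 -3.5 0 0 0; 4.7 -3.6 0 0 0; 5.1 -3.7 0 0 0; 5.1 -3.7 0 0 0",
)

```text
time_s: 19.2
position: [0.6641, -0.1824, 0.051]
ee_rot: [-0.0, -0.096, 0.995, -0.0]
contact_force: [0.5, -0.4, -0.7]
opening: 0.0003
gripper_force: 0.0
```

Emit:
send_rows(
  targets="0.4 0 0 0 0; 0.7 0 0 0 0; 1 0 0 0 0; 1.2 0 0 0 0; 1.2 0 0 0 0",
)

```text
time_s: 19.7
position: [0.6567, -0.1842, 0.0519]
ee_rot: [0.004, -0.096, 0.995, -0.001]
contact_force: [22.1, 6.4, -7.4]
opening: 0.0006
gripper_force: 9.8
```

Run:
```python
from h import *
PV=(.6445,-.1215)
def L(a,r,z): a=np.radians(a); return (PV[0]+r*np.cos(a),PV[1]+r*np.sin(a),z,101)
d=readout.state()['position'][:2]-PV; print(np.hypot(*d),np.degrees(np.arctan2(d[1],d[0])))
rel([L(a,.064,.05) for a in (-80,-84,-88,-92,-96,-100)])
```

```text
0.06390666777119183 -78.97904173192337
now [ 0.6567 -0.1842  0.0519] yaw 100.96 F [22.1  6.4 -7.4] t 19.7
[ 0.1 -0.   0.2] -0.0
[0.6 0.  0.2] -0.0
[1.  0.1 0.2] -0.0
[1.4 0.2 0.2] -0.0
[1.9 0.3 0.2] -0.0
[2.3 0.4 0.2] -0.0
```

A firm stop at 22 N puts the lever at about −98°, which fits the 2.0 rad stop given a start near 0.3. Now I'll back off and lift, moving away on the +x side and then out.

Emit:
send_rows(
  targets="-0.4 0 0 0 0; -1 0 0 0 0; -2 0 0 0 0; -3 -0.3 0 0 0; -3 -0.3 -2 0 0; -3 -0.3 -6 0 0; -3 -0.3 -10 0 0; 1 -4 -11 0 0; 5 -8 -11 0 0; 9 -11 -11 0 0; 13 -14 -11 0 0; 13 -14 -11 0 0",
)

```text
time_s: 20.9
position: [0.5488, -0.3501, 0.161]
ee_rot: [-0.001, -0.094, 0.996, -0.0]
contact_force: [1.0, 0.2, 0.4]
opening: 0.0002
gripper_force: 0.0
```

Emit:
send_rows(
  targets="3 -4 0 0 0; 5 -8 0 0 0; 6 -12 0 0 0; 7 -16 0 0 0; 7 -16 0 0 0; 7 -16 0 0 0",
)

```text
time_s: 21.5
position: [0.5136, -0.5174, 0.1603]
ee_rot: [-0.0, -0.095, 0.995, 0.0]
contact_force: [-0.3, 0.8, 1.0]
opening: 0.0005
gripper_force: 0.0
```

```bash
python3 arms.py t13.png
python3 - <<'E'
from h import *
rel([])
a=cv2.imread('pics/t13.png')[135:255,165:345]; s=cam('side','s13.png')['color'][130:260,170:330]
cv2.imwrite('pics/v13.png',np.hstack([cv2.resize(a,(450,300),interpolation=cv2.INTER_CUBIC),cv2.resize(s,(350,300),interpolation=cv2.INTER_CUBIC)]))
E
```

```text
[(-168.7, 8.0, 185), (-77.8, 6.0, 102), (-66.5, 8.5, 106), (12.0, 8.5, 196), (87.0, 16.5, 178), (101.3, 6.0, 101)]
now [ 0.5138 -0.5164  0.1605] yaw 100.97 F [0.7 0.8 0.5] t 21.55
```

View pics/v13.png

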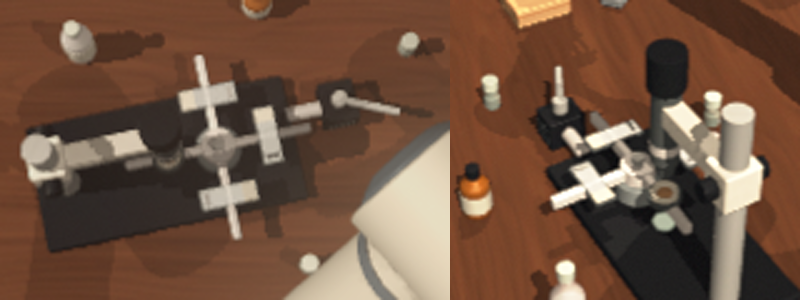

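The lever is fully over, from (338,98) to (400,111), about −102°. The dish arm is at 101.8° under the lens with the dish in its seat, and the bottles stand where they were.

```bash
python3 -c "
from h import *
print(robot.hand_in())"
```

```text
the job is handed in; nothing more can be done
None
```

I handed the job in: the dish arm is at about 101.8°, matching the lens direction, with the dish in its seat. I then pushed the shutter lever clockwise to its far stop (22 N at contact), and the bottles and vials in view were undisturbed.

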